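# Mist the fittings and hold their basket up to drain

### The arm

A 7-joint arm with a two-finger parallel gripper is mounted at the origin on the work surface. World frame = base frame: x ahead of the robot, y to its left, z up, the work surface at z = 0. Lengths are in m, angles in rad, forces in N, time in s.
With the tool pointing down it reaches from about 0.4 to 0.85 m from the base axis. Payload 10.4 kg.
Tool frame: the origin (TCP) lies midway between the tips of the shut fingers; the grasp point (between the pads) lies 19 mm behind it; x points along the fingers, z is the direction in which the jaws open and shut, and the axes are right-handed (so a half turn about x gives the same grasp; the last joint's range is limited). The gripper opens to 87 mm and grips with 3 to 60 N. Pads are 19 mm wide; open, the fingers measure 117 mm over their backs; the gripper's body (75 mm by 190 mm) begins 51 mm behind the grasp point.
Start: joints at [-1.277, 0.332, -0.065, 1.46, 0.022, 1.35, -0.088], TCP at [0.195, 0.594, 0.223] pointing down, gripper open.
Joint ranges: [-2.6, 2.6], [-0.5, 2.12], [-1.47, 1.34], [0.16, 2.42], [-1.27, 4.41], [0.06, 2.06], [-2.6, 2.6]. Speed limits (rad/s): [2.22, 2.22, 2.79, 2.79, 3.14, 3.14, 3.14].

### API

Orientations are given as a unit quaternion [x, y, z, w].
In Python, from bench import read_state, camera, camera_params, close_job gives the robot as it stands.
- The arm moves only by the tool arm_command, never from a script. Its argument "targets" is a list of rows, each a list of 7 numbers: the closure in counts, from 0 (fully open) to 255 (shut), then the shift along the tool's x, y, z in mm, then the turn, a rotation vector about the tool's x, y, z in rad. A call has 1 to 10 rows; each row is the pose to reach, as a shift and turn from the pose commanded when the call began, along the tool's axes at that moment; what a row does not reach only later rows make up. A row lasts 1/10 s, in which the tool goes at most 50 mm and 8.59 degrees, less where a joint would pass 70% of its speed; a pose out of reach is approached as far as the arm can. A call with a gripper value outside its range is refused whole. The fingers move at their own pace and stop on an object; "newtons" is the grip in N (left out, the last holds). Time passes only in rows, so rows that repeat a pose let the fingers close. It gives the time, the measured TCP pose, the force and the opening at its end, in the units of the state.
- read_state(): the state, without advancing time (a new reading comes with each control period).
- camera(name): name is "scene" or "top"; returns the picture (384x512x3 uint8, red, green, blue); there is no depth.
- camera_params(name): a dict with "intrinsics" (3x3 intrinsics, pixels), "dist" ([k1, k2, p1, p2, k3] as OpenCV has them; the pictures are not rectified), "xyz" and "orientation" of the camera in the world. Camera axes: x right, y down, z forward; pixel columns grow to the right and rows downward; lengths in m; the calibration is good to about 2 mm. A picture is of the moment at which its call begins. camera_params takes no time and is no camera call.
- close_job(): hands the job in, once; it reports no verdict.
The state is a dict: "time": time; "joint_positions": joint angles; "joint_vel": joint speeds; "joint_torque": joint torques, N m; "ee_pos": TCP position; "eef_rot": TCP orientation; "ft_force": force on the tool from outside, world axes, zero at the start; "torque": the same for the moment, N m; "width": finger opening in m.
Only numpy, scipy, OpenCV 4.12 (cv2) and the standard library are available. Lean on these libraries where they do the work, as an engineer would, in place of code of your own. Each camera call takes 0.05 s, during which the arm holds its last target.

### The job

Spray the fittings in the wire basket with cleaner: press the orange sprayer cap on the fixed canister fully down with the basket standing in the drip tray, and let the cap spring back up. Then lift the basket by its handle straight up, about ten centimetres above the white drip tray, keeping it level with both fittings in it, and hold it there level and still over the tray for three seconds so it can drain. Finish still holding it in the air - do not set it down or let go - and leave the other things on the shelf where they are.

Things in the scene. Friction and masses are not known exactly. Their poses are not given: they have to be found in the camera images.
- cap_top (a point): centre of the flat top of the orange sprayer cap (31 mm across, 20 mm high) on the silver cleaner canister (62 mm across, fixed in a bracket, beside one short end of the drip tray, about 180 mm from the tray's centre); at rest 168 mm above the marble; it moves down with the cap. The cap's small nozzle points toward the basket
- nozzle (a joint): how far the cap is pressed down, m: 0 at rest, 0.008 fully down on its stop; its spring pushes back with 2.4 N at the start and 7.2 N at the stop
- drip_tray: white ceramic drip tray, 260 x 170 mm outside, 18 mm high walls 5 mm thick, floor 5 mm thick, fixed; origin on the marble under its centre, x along its length, z up; the canister stands beyond its +x end
- basket: stainless wire basket, 190 x 110 mm, walls 42 mm high, standing loose in the drip tray, 0.22 to 0.45 kg; origin at the centre of its underside, x along its length, z up. A thin wire divider splits it into two halves, one fitting in each. A wire arch rises from the middles of its two short ends and carries the handle
- basket_grip (a point): centre of the basket's handle sleeve, 118 mm straight above the basket's origin: yellow plastic bar 90 mm long (along the basket's x axis), 16 mm wide (along its y axis), 22 mm high, with flat upright sides, free all round
- nut_center (a point): centre of the chrome hexagon nut, 38 mm over flats, 14 mm high, 50 to 100 g, lying loose in the basket
- tee_center (a point): middle of the blue plastic tee fitting, 60 mm long, 51 mm wide, 26 mm high, 30 to 65 g, lying loose in the basket
- hinge_cover: white ceramic toilet seat hinge cover, round foot 54 mm across with a barrel on top, 38 mm high; loose; origin under its centre; leave alone
- shower_holder: black plastic shower holder with an open clip on a round foot 60 mm across, 70 mm high; loose; origin under its foot; leave alone
- wrench: steel spanner 170 mm long lying on the marble; loose; leave alone
- brush: brush 200 mm long lying on the marble; loose; leave alone
- washer_jar: amber jar with white cap, 60 mm across, 75 mm high; loose; leave alone
There are look-alikes about, which are no part of the job. Of the things that look like the part that bears tee_center, the larger one is meant.

How it is judged:
On the way, in this order (a step that is already met when the one before it is completed fails the run):
1. the sprayer cap is pressed down while the basket stands in the drip tray (value of joint nozzle above 0.0055 m and height (world z) of basket below 0.015 m and distance of basket from where it was at the start of the episode below 0.03 m), for 0.1 s.
2. the cap has sprung back up, the basket still in the tray (value of joint nozzle below 0.0015 m and height (world z) of basket below 0.015 m), for 0.1 s.
3. the basket is held level and still over the tray, 6 to 15 cm clear, for 2.5 s (height (world z) of basket between 0.065 and 0.155 m and angle between basket's own z axis and vertical below 0.1 rad and horizontal distance between basket and drip_tray below 0.05 m and linear speed of basket below 0.02 m/s and angular speed of basket below 0.15 rad/s), for 2.5 s.
At the end, for the whole second after the job is handed in: The fingers hold the basket in the air, its underside 65 to 155 mm above the marble and touching neither tray nor canister, its centre within 50 mm of the tray's centre seen from above, level within 0.10 rad, still (under 20 mm/s and 0.15 rad/s), nut and tee inside it, and the sprayer cap up (all of step 3 and x of nut_center in the frame of basket between -0.095 and 0.095 m and y of nut_center in the frame of basket between -0.055 and 0.055 m and z of nut_center in the frame of basket between 0 and 0.045 m and x of tee_center in the frame of basket between -0.095 and 0.095 m and y of tee_center in the frame of basket between -0.055 and 0.055 m and z of tee_center in the frame of basket between 0 and 0.045 m and contact force between basket and the fingers above 1 N and contact force between basket and drip_tray below 0.1 N and contact force between basket and canister below 0.1 N and value of joint nozzle below 0.0015 m); the arm keeps its last pose, push and grip.
It fails at once if the basket is tipped more than 20 degrees (angle between basket's own z axis and vertical above 0.35 rad).
It fails at once if a bystander is moved by more than 20 mm (distance of any of hinge_cover, shower_holder, wrench, brush, washer_jar from where it was at the start of the episode above 0.02 m).
It also fails if it takes over 51 s, if anything falls off the work surface, if the arm or the gripper's body presses on something with over 40 N, if the wrist force passes 120 N, or if a joint passes its speed limit or range.

## Working session

There is one attempt and no reset: what is moved stays moved. The work goes in short steps, Python scripts to look and compute and a tool call to move; the robot and the scene stay as the last step left them, time stands still between calls to the robot, and variables do not carry over. Pictures are saved under pics/ and viewed, and the job is handed in when it is done.

Besides the shell and the picture viewer there is one more tool, called after "Emit:" in YAML: its name, and indented under it one key for each argument. arm_command: Moves the arm, as the interface text tells. Its arguments: {"type":"object","properties":{"targets":{"type":"array"},"newtons":{"type":"number"}},"required":["targets"]}

```bash
ls; mkdir -p pics
python3 - <<'E'
from bench import *
import cv2
s=read_state(); print(s)
for n in ("scene","top"):
    p=camera_params(n); print(n,p)
    cv2.imwrite(f"pics/{n}0.png",cv2.cvtColor(camera(n),cv2.COLOR_RGB2BGR))
E
```

```text
pics
{'time': 0.0, 'joint_positions': array([-1.27658659,  0.33286405, -0.06467706,  1.46095311,  0.02163217,
        1.3499242 , -0.08846564]), 'joint_vel': array([ 7.46845998e-04, -5.90534693e-04,  2.27906213e-04, -2.18957982e-04,
       -1.37408724e-03, -5.56935619e-05,  2.24007660e-05]), 'joint_torque': array([ 4.94779324e-04, -6.23260474e+01,  2.47160008e-02, -3.89888227e+01,
       -6.14198064e-02,  3.95835133e-02,  1.13644528e-04]), 'ee_pos': array([0.19461598, 0.5935057 , 0.22175316]), 'eef_rot': array([-0.41521147,  0.5729954 ,  0.41454868,  0.57221071]), 'ft_force': array([-0.0512653 , -0.15310762, -0.02712121]), 'torque': array([ 0.06011952, -0.0082906 ,  0.02941132]), 'width': 0.08723759394873284}
scene {'intrinsics': array([[368.99990286,   0.        , 257.92945224],
       [  0.        , 368.99990286, 190.67207194],
       [  0.        ,   0.        ,   1.        ]]), 'dist': array([0.03612965, 0.        , 0.        , 0.        , 0.        ]), 'xyz': array([0.95442778, 0.24388873, 0.92375811]), 'orientation': array([ 0.43828406,  0.85636838, -0.24409004, -0.12231243])}
top {'intrinsics': array([[460.33810482,   0.        , 250.68127764],
       [  0.        , 460.33810482, 191.89378699],
       [  0.        ,   0.        ,   1.        ]]), 'dist': array([-0.02451795,  0.        ,  0.        ,  0.        ,  0.        ]), 'xyz': array([ 0.33067698, -0.06795332,  1.36018973]), 'orientation': array([ 0.70773927, -0.70077512,  0.05294907, -0.07222018])}
```

View pics/scene0.png

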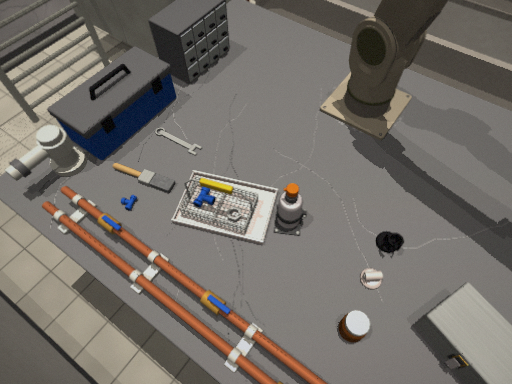

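View pics/top0.png

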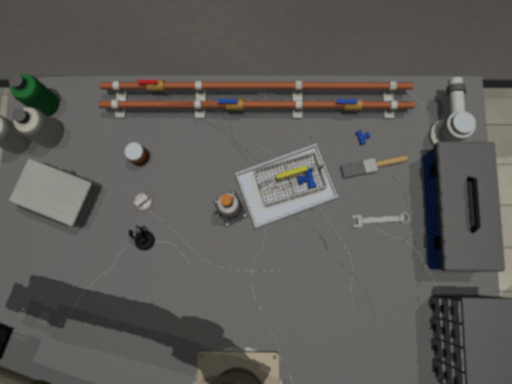

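Run:
```python
import cv2
a=cv2.imread("pics/scene0.png")[160:250,160:320]; cv2.imwrite("pics/sc_crop.png",cv2.resize(a,None,fx=5,fy=5,interpolation=cv2.INTER_CUBIC))
a=cv2.imread("pics/top0.png")[135:235,205:345]; cv2.imwrite("pics/top_crop.png",cv2.resize(a,None,fx=5,fy=5,interpolation=cv2.INTER_CUBIC))
```

```text
(no output)
```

View pics/sc_crop.png

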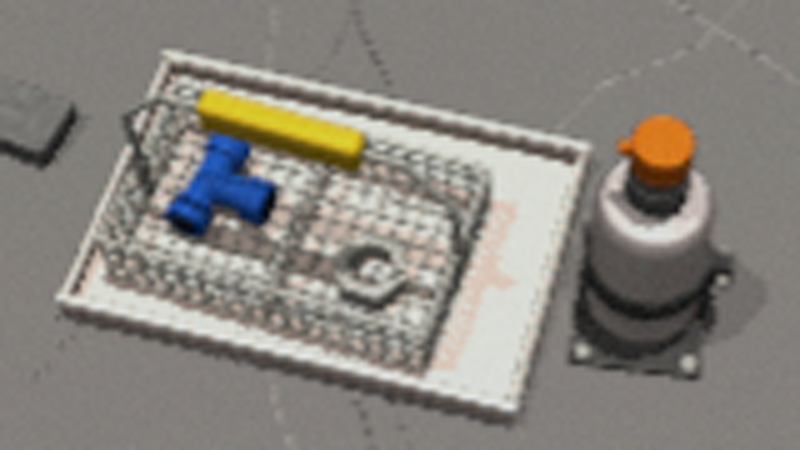

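View pics/top_crop.png

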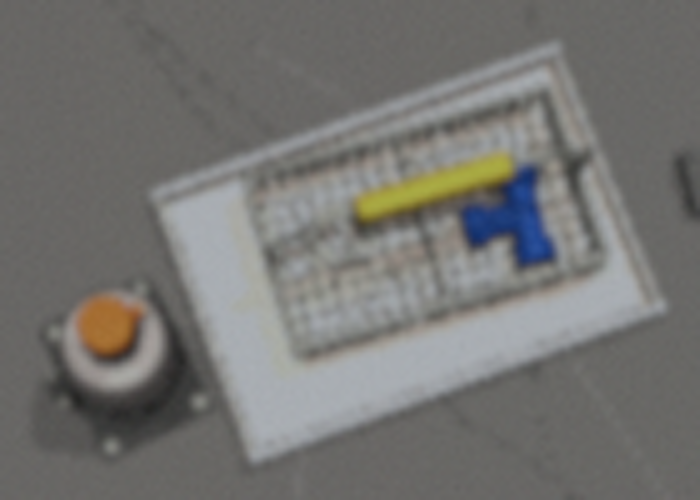

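```bash
cat > h.py <<'E'
import numpy as np, cv2
from bench import *
from scipy.spatial.transform import Rotation as R
OFF={"scene":(160,160),"top":(205,135)}
def ray(n,uv,crop=True):
    p=camera_params(n); uv=np.array(uv,float)
    if crop: uv=(uv+.5)/5-.5+np.array(OFF[n])
    q=cv2.undistortPoints(uv.reshape(1,1,2),p["intrinsics"],p["dist"])[0,0]
    d=R.from_quat(p["orientation"]).apply([q[0],q[1],1]); return p["xyz"],d
def atz(n,uv,z,crop=True):
    c,d=ray(n,uv,crop); return c+d*(z-c[2])/d[2]
def tri(a,b):
    (c1,d1),(c2,d2)=ray("scene",a),ray("top",b)
    A=np.c_[d1,-d2]; t=np.linalg.lstsq(A,c2-c1,rcond=None)[0]
    p,q=c1+d1*t[0],c2+d2*t[1]; return (p+q)/2,np.linalg.norm(p-q)
def proj(n,P):
    p=camera_params(n); r=R.from_quat(p["orientation"]).inv()
    X=r.apply(np.atleast_2d(P)-p["xyz"]); return cv2.projectPoints(X,np.zeros(3),np.zeros(3),p["intrinsics"],p["dist"])[0][:,0]
E
python3 - <<'E'
from h import *
np.set_printoptions(precision=4,suppress=True)
print("cap",atz("scene",(668,142),.168),atz("top",(107,324),.168),tri((668,142),(107,324)))
print("handle",atz("scene",(281,129),.123),atz("top",(436,188),.123),tri((281,129),(436,188)))
a,b=atz("top",(358,208),.134),atz("top",(515,167),.134); print("hd ends",a,b,np.linalg.norm(a-b),np.degrees(np.arctan2(*(a-b)[1::-1])))
cs=[atz("top",c,.018) for c in ((152,190),(557,43),(666,308),(252,464))]
print(np.array(cs),np.mean(cs,0),[np.linalg.norm(cs[i]-cs[i-1]) for i in range(4)])
cs=[atz("scene",c,.018) for c in ((165,52),(592,148),(518,412),(60,298))]
print(np.array(cs),np.mean(cs,0),[np.linalg.norm(cs[i]-cs[i-1]) for i in range(4)])
bs=[atz("top",c,.047) for c in ((250,180),(548,95),(603,265),(300,358))]
print(np.mean(bs,0))
s=read_state(); print(R.from_quat(s["eef_rot"]).as_matrix())
E
```

```text
cap [0.5225 0.0325 0.168 ] [0.5236 0.0306 0.168 ] (array([0.5231, 0.0316, 0.1682]), np.float64(0.0022188260922950476))
handle [ 0.6063 -0.146   0.123 ] [ 0.608 -0.145  0.123] (array([ 0.6074, -0.1448,  0.1255]), np.float64(9.01292899016557e-05))
hd ends [ 0.5941 -0.1019  0.134 ] [ 0.6175 -0.1874  0.134 ] 0.08857450811551743 105.32891020062425
[[ 0.6292  0.0179  0.018 ]
 [ 0.7214 -0.2247  0.018 ]
 [ 0.56   -0.2866  0.018 ]
 [ 0.4657 -0.0437  0.018 ]] [ 0.5941 -0.1343  0.018 ] [np.float64(0.1747270115131421), np.float64(0.2594655619722777), np.float64(0.17287544830882529), np.float64(0.26065477671068776)]
[[ 0.5588 -0.288   0.018 ]
 [ 0.4658 -0.0428  0.018 ]
 [ 0.6253  0.0182  0.018 ]
 [ 0.717  -0.2258  0.018 ]] [ 0.5917 -0.1346  0.018 ] [np.float64(0.1700245726227663), np.float64(0.2622039292701327), np.float64(0.1707804340814699), np.float64(0.26065640108631705)]
[ 0.6037 -0.1435  0.047 ]
[[-0.0004 -0.9502  0.3115]
 [-0.0012  0.3115  0.9502]
 [-1.     -0.     -0.0013]]
```

The pictures show these points:

- **Handle:** yellow sleeve at top px (292,172), scene px (216,185).
- **Cap:** orange, at top px (226,199), scene px (293,188). Triangulated height is 168 mm, which matches the value given.
- **Tee:** two blue tees are visible. The larger one is inside the basket at scene (204,197). The smaller one is on the marble at (129,202) and is a look-alike. The larger tee is the one meant, and it is already in the basket.
- **Nut:** in the other half of the basket, at scene (233,214).

First I close the fingers and move above the cap.

Emit:
arm_command:
  targets:
    - [255,-10,-60,-50,0.1,0,0]
    - [255,-10,-98,-86,0.2,0,0]
    - [255,-10,-130,-115,0.3,0,0]
    - [255,-10,-163,-144,0.4,0,0]
    - [255,-10,-195,-173,0.5,0,0]
    - [255,-10,-228,-202,0.6,0,0]
    - [255,-10,-260,-230,0.7,0,0]
    - [255,-10,-292,-259,0.8,0,0]
    - [255,-10,-325,-288,0.9,0,0]
    - [255,-10,-325,-288,0.977,0,0]
  newtons: 20

```text
time: 1.1
ee_pos: [0.4165, 0.2133, 0.2326]
eef_rot: [-0.094, 0.701, 0.093, 0.701]
ft_force: [-0.7, 0.8, 0.5]
width: 0.0152
```

```bash
cat >> h.py <<'E'
def d(t,yaw=None):
    s=read_state(); M=R.from_quat(s["eef_rot"]).as_matrix()
    print("t",s["time"],"ee",s["ee_pos"].round(4),"F",s["ft_force"].round(2),"w",round(s["width"],4),"q",s["joint_positions"].round(2),"jaw",np.degrees(np.arctan2(M[1,2],M[0,2])).round(2),"x",M[:,0].round(4))
    print("tool shift mm",(M.T@(np.array(t)-s["ee_pos"])*1000).round(1))
E
python3 -c "
from h import *
d([.523,.0315,.19])"
```

```text
t 1.1 ee [0.4165 0.2133 0.2326] F [-0.74  0.83  0.51] w 0.0152 q [-0.87 -0.04  0.29  1.86  0.01  1.32 -0.32] jaw 15.16 x [ 7.e-04 -8.e-04 -1.e+00]
tool shift mm [  42.8 -203.3   55.2]
```

Emit:
arm_command:
  targets:
    - [255,0,-40,11,0,0,0]
    - [255,0,-80,22,0,0,0]
    - [255,0,-120,33,0,0,0]
    - [255,10,-160,44,0,0,0]
    - [255,20,-190,52,0,0,0]
    - [255,30,-203,55,0,0,0]
    - [255,40,-203,55,0,0,0]
    - [255,40,-203,55,0,0,0]

```text
time: 1.9
ee_pos: [0.5211, 0.0394, 0.1909]
eef_rot: [-0.098, 0.701, 0.098, 0.699]
ft_force: [-0.5, 1.0, -0.4]
width: 0.0007
```

```bash
python3 -c "
from h import *
d([.523,.0315,.168])
for n in ('scene','top'):
    a=camera(n)[:,:,::-1]; x,y=OFF[n]; cv2.imwrite(f'pics/{n}1.png',cv2.resize(a[y-20:y+100,x:x+160],None,fx=5,fy=5,interpolation=cv2.INTER_CUBIC))
"
```

```text
t 1.9 ee [0.5211 0.0394 0.1909] F [-0.47  0.97 -0.36] w 0.0007 q [-0.64  0.13  0.52  1.8  -0.07  1.24  0.18] jaw 15.88 x [-2.8e-03 -4.0e-04 -1.0e+00]
tool shift mm [22.9 -8.1 -0.2]
```

View pics/scene1.png

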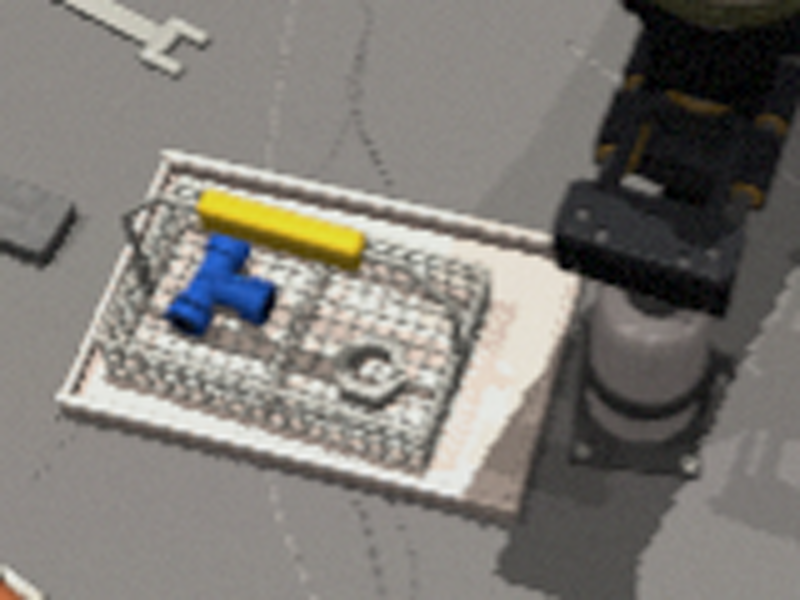

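The gripper hides the cap in the scene view, but nothing has moved. Checking that the arm has settled.

```bash
python3 -c "
from h import *
d([.523,.0315,.168])"
```

```text
t 2.0 ee [0.5217 0.0402 0.1925] F [-0.44  0.38  0.67] w 0.0008 q [-0.64  0.13  0.52  1.79 -0.07  1.24  0.18] jaw 15.98 x [-6.e-04  4.e-04 -1.e+00]
tool shift mm [24.5 -8.7 -1.1]
```

View pics/top1.png

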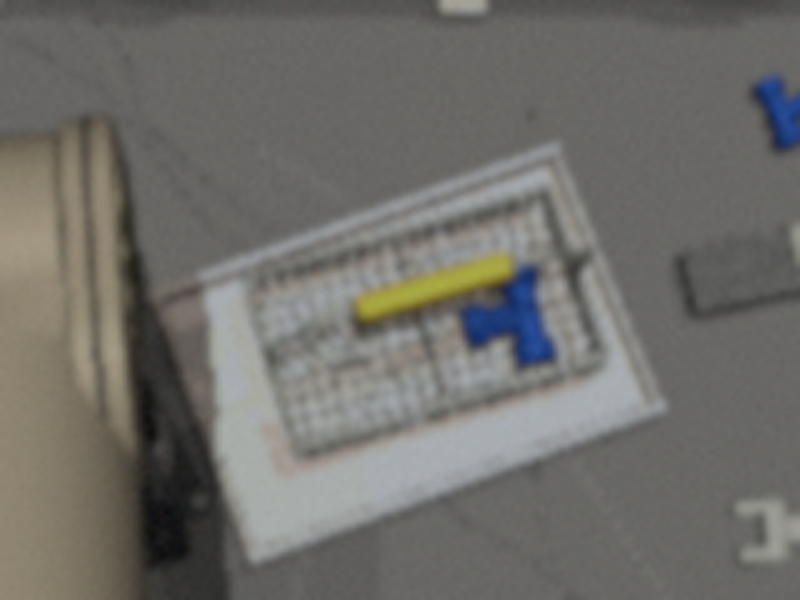

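Emit:
arm_command:
  targets:
    - [255,0,-9,-1,0,0,0]
    - [255,6,-9,-1,0,0,0]
    - [255,12,-9,-1,0,0,0]
    - [255,18,-9,-1,0,0,0]
    - [255,21,-9,-1,0,0,0]
    - [255,24,-9,-1,0,0,0]
    - [255,27,-9,-1,0,0,0]
    - [255,29,-9,-1,0,0,0]
    - [255,29,-9,-1,0,0,0]

```text
time: 2.9
ee_pos: [0.5236, 0.03, 0.1636]
eef_rot: [-0.098, 0.7, 0.098, 0.7]
ft_force: [-2.6, 0.3, 5.5]
width: 0.0007
```

```bash
python3 -c "
from h import *
d([.523,.0315,.160])"
```

```text
t 2.9 ee [0.5236 0.03   0.1636] F [-2.57  0.26  5.5 ] w 0.0007 q [-0.62  0.16  0.53  1.83 -0.09  1.18  0.21] jaw 15.87 x [-3.e-04  3.e-04 -1.e+00]
tool shift mm [ 3.6  1.6 -0.2]
```

Emit:
arm_command:
  targets:
    - [255,2,1,0,0,0,0]
    - [255,4,1,0,0,0,0]
    - [255,5,1,0,0,0,0]
    - [255,5,1,0,0,0,0]
    - [255,5,1,0,0,0,0]

```text
time: 3.4
ee_pos: [0.5238, 0.0301, 0.1603]
eef_rot: [-0.097, 0.7, 0.097, 0.701]
ft_force: [-8.2, -3.2, 19.0]
width: 0.0006
```

```bash
python3 -c "
from h import *
d([.523,.0315,.160])"
```

```text
t 3.4 ee [0.5238 0.0301 0.1603] F [-8.21 -3.2  18.97] w 0.0006 q [-0.62  0.16  0.53  1.83 -0.09  1.17  0.21] jaw 15.83 x [ 9.e-04  3.e-04 -1.e+00]
tool shift mm [ 0.3  1.6 -0.3]
```

The reading is 19 N at z = 0.160, so the cap is on its stop. I hold briefly, then retract straight up.

Emit:
arm_command:
  targets:
    - [255,0,0,0,0,0,0]
    - [255,-5,0,0,0,0,0]
    - [255,-12,0,0,0,0,0]
    - [255,-25,0,0,0,0,0]
    - [255,-45,0,0,0,0,0]
    - [100,-60,0,0,0,0,0]
    - [0,-65,0,0,0,0,0]
    - [0,-65,0,0,0,0,0]
    - [0,-65,0,0,0,0,0]

```text
time: 4.3
ee_pos: [0.5232, 0.0309, 0.2229]
eef_rot: [-0.098, 0.701, 0.098, 0.7]
ft_force: [-0.2, 0.1, -1.9]
width: 0.0244
```

```bash
python3 -c "
from h import *
d([.607,-.1455,.200])"
```

```text
t 4.3 ee [0.5232 0.0309 0.2229] F [-0.21  0.12 -1.9 ] w 0.0244 q [-0.63  0.1   0.53  1.75 -0.05  1.3   0.18] jaw 15.89 x [-7.e-04 -0.e+00 -1.e+00]
tool shift mm [  22.9 -192.7   32.4]
```

Emit:
arm_command:
  targets:
    - [0,0,-35,6,0,0,0]
    - [0,0,-70,12,0,0,0]
    - [0,0,-105,18,0,0,0]
    - [0,0,-140,24,0,0,0]
    - [0,0,-170,29,0,0,0]
    - [0,0,-186,32,0,0,0]
    - [0,0,-193,32,0,0,0]
    - [0,0,-193,32,0,0,0]
    - [0,0,-193,32,0,0,0]
    - [0,0,-193,32,0,0,0]

```text
time: 5.3
ee_pos: [0.6069, -0.1446, 0.2234]
eef_rot: [-0.098, 0.7, 0.098, 0.7]
ft_force: [0.6, 0.1, 0.1]
width: 0.0867
```

```bash
python3 -c "
from h import *
d([.607,-.1455,.107])
for n in ('scene','top'):
    a=camera(n)[:,:,::-1]; x,y=OFF[n]; cv2.imwrite(f'pics/{n}2.png',cv2.resize(a[y-20:y+100,x:x+160],None,fx=5,fy=5,interpolation=cv2.INTER_CUBIC))
"
```

```text
t 5.3 ee [ 0.6069 -0.1446  0.2234] F [0.58 0.06 0.14] w 0.0867 q [-0.33  0.37  0.64  1.49 -0.22  1.35  0.61] jaw 15.96 x [-1.e-04  9.e-04 -1.e+00]
tool shift mm [116.4  -1.   -0.2]
```

View pics/scene2.png

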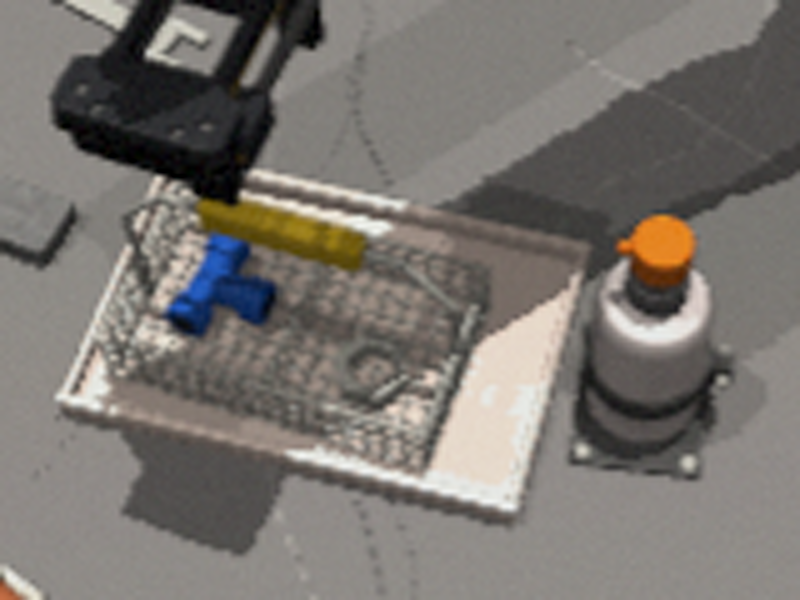

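View pics/top2.png

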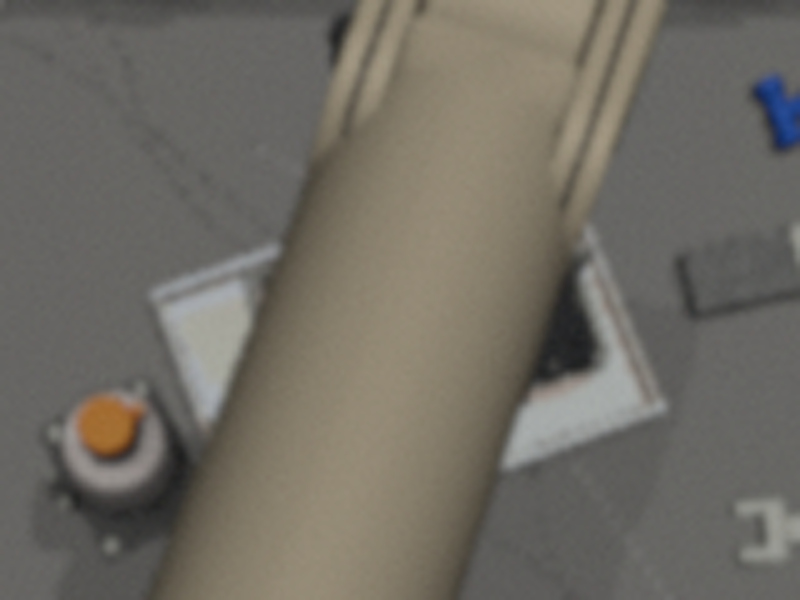

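The cap is back up at its old pixels (scene crop (664,240), drawn 100 lower than before because of the crop shift). The basket and its handle have not moved. Descending over the handle.

Emit:
arm_command:
  targets:
    - [0,20,-1,0,0,0,0]
    - [0,40,-1,0,0,0,0]
    - [0,60,-1,0,0,0,0]
    - [0,75,-1,0,0,0,0]
    - [0,90,-1,0,0,0,0]
    - [0,100,-1,0,0,0,0]
    - [0,110,-1,0,0,0,0]
    - [0,118,-1,0,0,0,0]
    - [0,118,-1,0,0,0,0]
    - [0,118,-1,0,0,0,0]

```text
time: 6.4
ee_pos: [0.6075, -0.1472, 0.1058]
eef_rot: [-0.098, 0.7, 0.098, 0.7]
ft_force: [-0.6, 0.5, 0.1]
width: 0.087
```

```bash
python3 -c "
from h import *
d([.607,-.1455,.105])
a=camera('scene')[:,:,::-1]; x,y=OFF['scene']; cv2.imwrite('pics/scene3.png',cv2.resize(a[y-20:y+100,x:x+160],None,fx=5,fy=5,interpolation=cv2.INTER_CUBIC))
"
```

```text
t 6.4 ee [ 0.6075 -0.1472  0.1058] F [-0.57  0.53  0.09] w 0.087 q [-0.3   0.47  0.6   1.63 -0.29  1.13  0.65] jaw 15.87 x [ 3.e-04 -1.e-04 -1.e+00]
tool shift mm [0.8 1.7 0. ]
```

View pics/scene3.png

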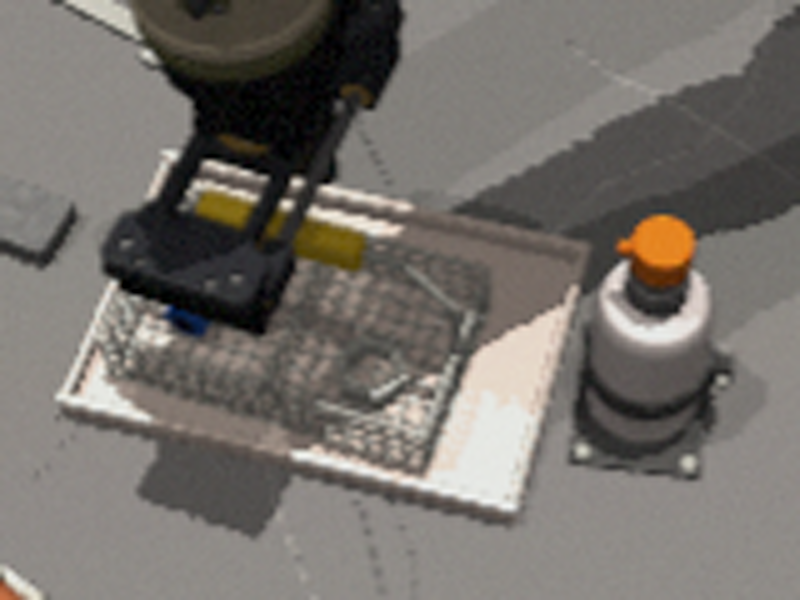

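The fingers straddle the middle of the handle, so I close with 40 N.

Emit:
arm_command:
  targets:
    - [120,0,1,0,0,0,0]
    - [180,0,1,0,0,0,0]
    - [255,0,1,0,0,0,0]
    - [255,0,1,0,0,0,0]
    - [255,0,1,0,0,0,0]
    - [255,0,1,0,0,0,0]
    - [255,0,1,0,0,0,0]
    - [255,0,1,0,0,0,0]
    - [255,0,1,0,0,0,0]
    - [255,0,1,0,0,0,0]
  newtons: 40

```text
time: 7.45
ee_pos: [0.6073, -0.146, 0.1056]
eef_rot: [-0.098, 0.7, 0.098, 0.701]
ft_force: [0.1, -0.8, -3.9]
width: 0.0156
```

```bash
python3 -c "
from h import *
d([.607,-.1455,.105])"
```

```text
t 7.45 ee [ 0.6073 -0.146   0.1056] F [ 0.14 -0.85 -3.92] w 0.0156 q [-0.3   0.47  0.6   1.63 -0.29  1.13  0.65] jaw 15.88 x [ 6.e-04  1.e-04 -1.e+00]
tool shift mm [ 0.6  0.5 -0.1]
```

Emit:
arm_command:
  targets:
    - [255,-1,0,0,0,0,0]
    - [255,-3,0,0,0,0,0]
    - [255,-6,0,0,0,0,0]
    - [255,-10,0,0,0,0,0]
    - [255,-15,0,0,0,0,0]
    - [255,-20,0,0,0,0,0]
    - [255,-25,0,0,0,0,0]
    - [255,-29,0,0,0,0,0]
    - [255,-31,0,0,0,0,0]
    - [255,-32,0,0,0,0,0]

```text
time: 8.45
ee_pos: [0.6071, -0.1461, 0.1378]
eef_rot: [-0.098, 0.7, 0.098, 0.7]
ft_force: [-0.6, 0.1, -4.3]
width: 0.0153
```

```bash
python3 -c "
from h import *
d([.607,-.1455,.205]); print(read_state()['torque'])
a=camera('scene')[:,:,::-1]; x,y=OFF['scene']; cv2.imwrite('pics/scene4.png',cv2.resize(a[y-20:y+100,x:x+160],None,fx=5,fy=5,interpolation=cv2.INTER_CUBIC))
"
```

```text
t 8.45 ee [ 0.6071 -0.1461  0.1378] F [-0.59  0.14 -4.34] w 0.0153 q [-0.31  0.44  0.62  1.6  -0.27  1.19  0.64] jaw 15.87 x [ 3.e-04  1.e-04 -1.e+00]
tool shift mm [-67.2   0.6   0.1]
[-0.11390861  0.01970801 -0.01742136]
```

View pics/scene4.png

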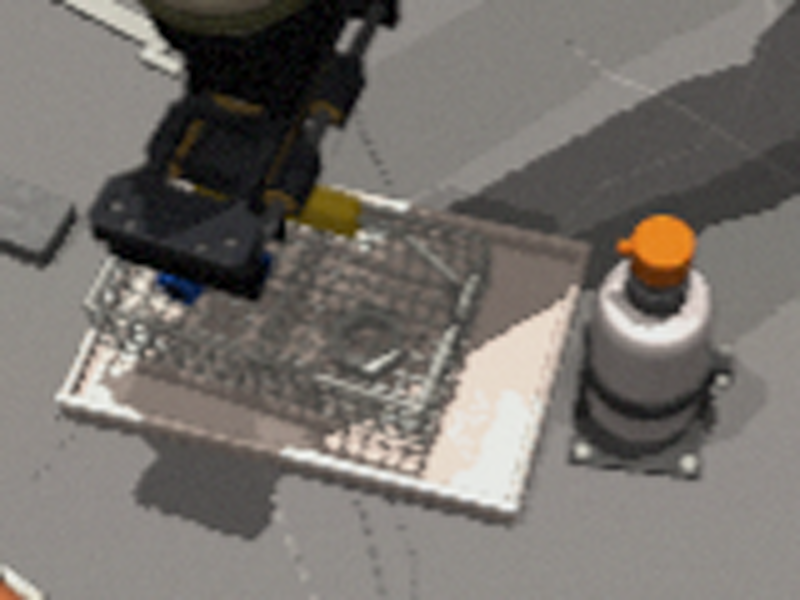

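The basket is up about 32 mm. I check levelness by overlaying a level model.

```bash
cat > ov.py <<'E'
from h import *
def ov(z0,out,yaw=105.9,xy=(.607,-.1455)):
    a=camera('scene')[:,:,::-1]; x,y=OFF['scene']; y-=20
    im=cv2.resize(a[y:y+120,x:x+160],None,fx=5,fy=5,interpolation=cv2.INTER_CUBIC); raw=im.copy()
    Rz=R.from_euler('z',yaw,degrees=True)
    for zz,c in ((0,(255,0,255)),(.042,(0,255,0))):
        P=np.array([[.095,.055,zz],[-.095,.055,zz],[-.095,-.055,zz],[.095,-.055,zz]])
        W=Rz.apply(P)+[*xy,z0]
        q=((proj('scene',W)-[x,y]+.5)*5-.5).astype(np.int32)
        cv2.polylines(im,[q.reshape(-1,1,2)],True,c,1)
    cv2.imwrite(out+'.png',im); cv2.imwrite(out+'_raw.png',cv2.convertScaleAbs(raw,alpha=1.5))
E
python3 -c "
from ov import *
ov(.037,'pics/ov4')"
```

```text
(no output)
```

View pics/ov4.png

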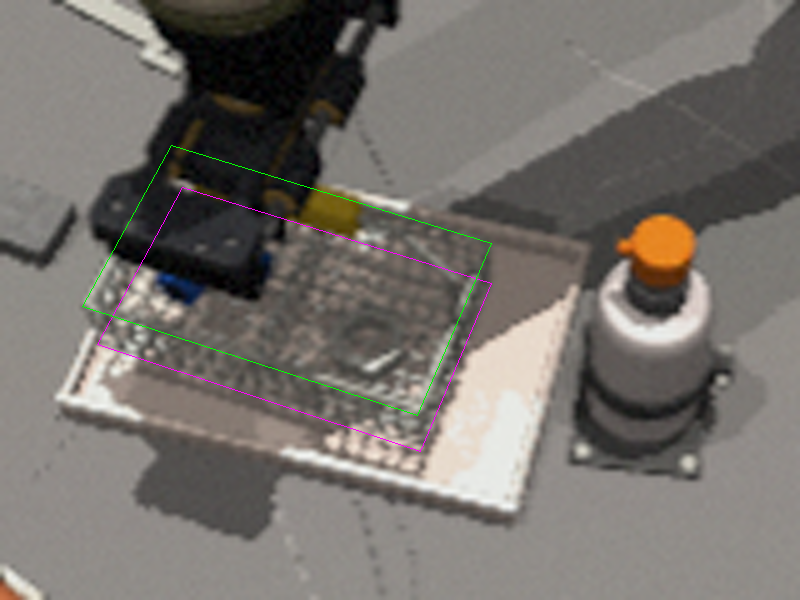

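View pics/ov4_raw.png

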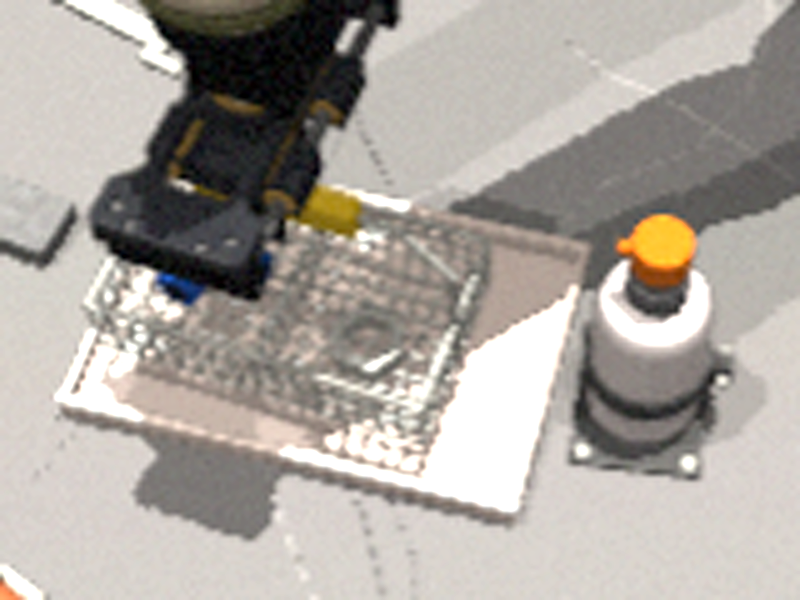

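The green level-model rim matches the wires at (85,306), (420,415) and (490,243), so the basket is level. I continue up.

Emit:
arm_command:
  targets:
    - [255,-1,0,0,0,0,0]
    - [255,-4,0,0,0,0,0]
    - [255,-9,0,0,0,0,0]
    - [255,-17,0,0,0,0,0]
    - [255,-27,0,0,0,0,0]
    - [255,-37,0,0,0,0,0]
    - [255,-47,0,0,0,0,0]
    - [255,-55,0,0,0,0,0]
    - [255,-62,0,0,0,0,0]
    - [255,-66,0,0,0,0,0]

```text
time: 9.55
ee_pos: [0.6072, -0.1461, 0.2043]
eef_rot: [-0.098, 0.7, 0.098, 0.701]
ft_force: [0.4, -0.0, -3.5]
width: 0.0154
```

Emit:
arm_command:
  targets:
    - [255,-2,0,0,0,0,0]
    - [255,-3,0,0,0,0,0]
    - [255,-3,0,0,0,0,0]
    - [255,-3,0,0,0,0,0]
    - [255,-3,0,0,0,0,0]
    - [255,-3,0,0,0,0,0]
    - [255,-3,0,0,0,0,0]
    - [255,-3,0,0,0,0,0]
    - [255,-3,0,0,0,0,0]
    - [255,-3,0,0,0,0,0]

```text
time: 10.55
ee_pos: [0.607, -0.1461, 0.2065]
eef_rot: [-0.098, 0.7, 0.098, 0.7]
ft_force: [0.1, 0.2, -4.4]
width: 0.0158
```

```bash
python3 -c "
from ov import *
d([.607,-.1455,.205])
ov(.106,'pics/ov5')"
```

```text
t 10.55 ee [ 0.607  -0.1461  0.2065] F [ 0.06  0.24 -4.41] w 0.0158 q [-0.33  0.38  0.64  1.52 -0.23  1.32  0.61] jaw 15.87 x [ 0.e+00  1.e-04 -1.e+00]
tool shift mm [1.5 0.6 0.2]
```

View pics/ov5.png

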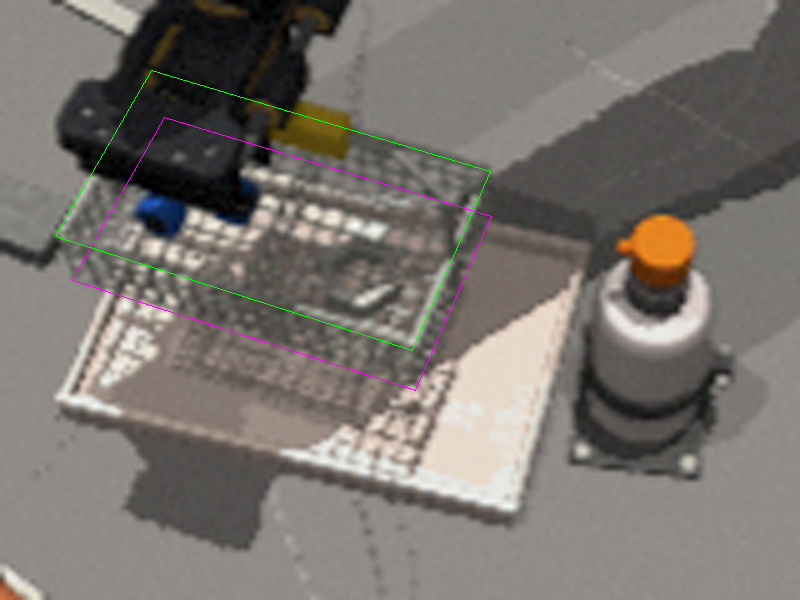

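View pics/ov5_raw.png

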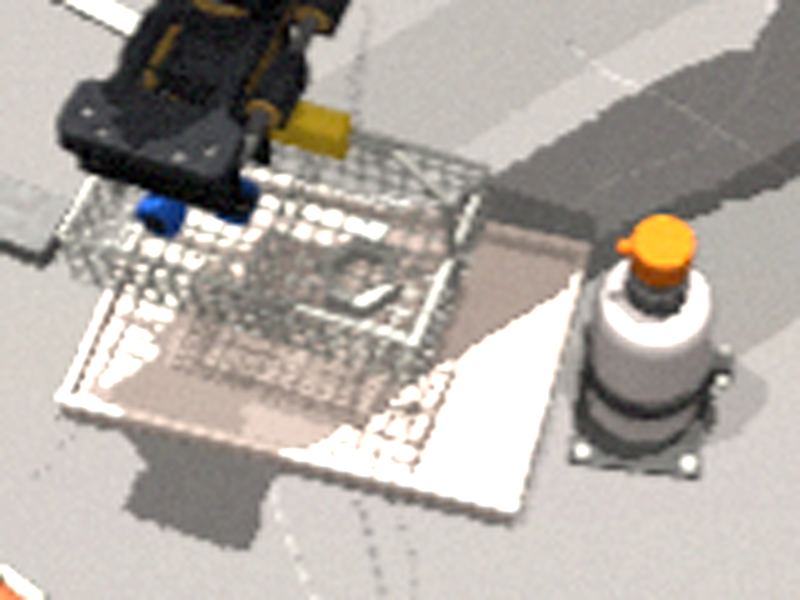

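The basket is level at about 106 mm. The observed rim corners (60,240), (415,345) and (485,172) match the model to about 1 px. The nut at (360,285) and the tee at (160,213)–(237,200) are inside. Holding for more than 3 s.

Emit:
arm_command:
  targets:
    - [255,0,0,0,0,0,0]
    - [255,0,0,0,0,0,0]
    - [255,0,0,0,0,0,0]
    - [255,0,0,0,0,0,0]
    - [255,0,0,0,0,0,0]
    - [255,0,0,0,0,0,0]
    - [255,0,0,0,0,0,0]
    - [255,0,0,0,0,0,0]
    - [255,0,0,0,0,0,0]
    - [255,0,0,0,0,0,0]

```text
time: 11.6
ee_pos: [0.607, -0.1461, 0.2065]
eef_rot: [-0.098, 0.7, 0.098, 0.7]
ft_force: [-0.2, -0.5, -4.3]
width: 0.0155
```

Emit:
arm_command:
  targets:
    - [255,0,0,0,0,0,0]
    - [255,0,0,0,0,0,0]
    - [255,0,0,0,0,0,0]
    - [255,0,0,0,0,0,0]
    - [255,0,0,0,0,0,0]
    - [255,0,0,0,0,0,0]
    - [255,0,0,0,0,0,0]
    - [255,0,0,0,0,0,0]
    - [255,0,0,0,0,0,0]
    - [255,0,0,0,0,0,0]

```text
time: 12.6
ee_pos: [0.607, -0.1461, 0.2065]
eef_rot: [-0.098, 0.7, 0.098, 0.7]
ft_force: [0.1, -0.7, -3.8]
width: 0.0157
```

Emit:
arm_command:
  targets:
    - [255,0,0,0,0,0,0]
    - [255,0,0,0,0,0,0]
    - [255,0,0,0,0,0,0]
    - [255,0,0,0,0,0,0]
    - [255,0,0,0,0,0,0]
    - [255,0,0,0,0,0,0]
    - [255,0,0,0,0,0,0]
    - [255,0,0,0,0,0,0]
    - [255,0,0,0,0,0,0]
    - [255,0,0,0,0,0,0]

```text
time: 13.6
ee_pos: [0.607, -0.1461, 0.2065]
eef_rot: [-0.098, 0.7, 0.098, 0.7]
ft_force: [0.7, -0.1, -5.0]
width: 0.0156
```

Emit:
arm_command:
  targets:
    - [255,0,0,0,0,0,0]
    - [255,0,0,0,0,0,0]
    - [255,0,0,0,0,0,0]
    - [255,0,0,0,0,0,0]
    - [255,0,0,0,0,0,0]
    - [255,0,0,0,0,0,0]
    - [255,0,0,0,0,0,0]
    - [255,0,0,0,0,0,0]
    - [255,0,0,0,0,0,0]
    - [255,0,0,0,0,0,0]

```text
time: 14.6
ee_pos: [0.607, -0.1461, 0.2065]
eef_rot: [-0.098, 0.7, 0.098, 0.7]
ft_force: [0.2, -1.0, -4.5]
width: 0.0156
```

```bash
python3 -c "
from ov import *
d([.607,-.1455,.205])
ov(.106,'pics/ov6')
cv2.imwrite('pics/full6.png',camera('scene')[:,:,::-1])
a=cv2.imread('pics/ov5_raw.png').astype(int);b=cv2.imread('pics/ov6_raw.png').astype(int); print(abs(a-b).mean())"
```

```text
t 14.6 ee [ 0.607  -0.1461  0.2065] F [ 0.21 -0.98 -4.47] w 0.0156 q [-0.33  0.38  0.64  1.52 -0.23  1.32  0.61] jaw 15.87 x [ 0.e+00  1.e-04 -1.e+00]
tool shift mm [1.5 0.6 0.2]
2.373523611111111
```

View pics/ov6.png

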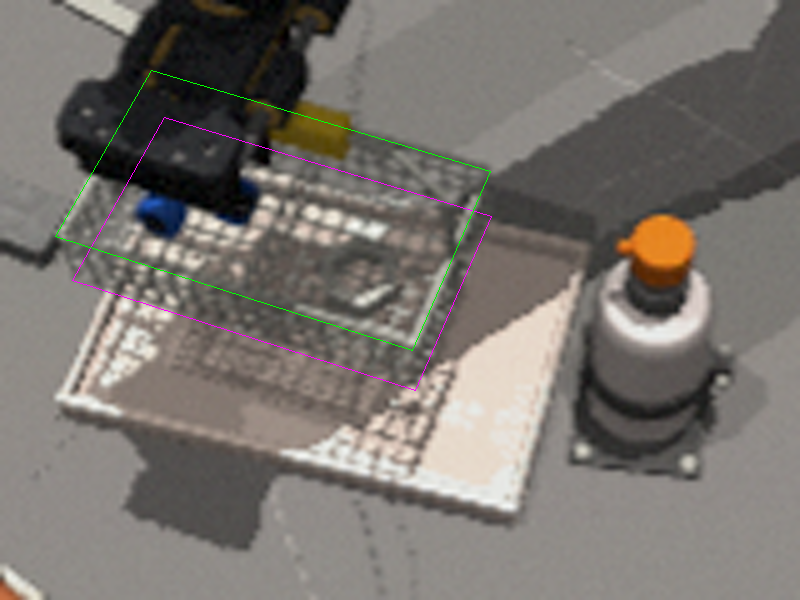

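View pics/full6.png

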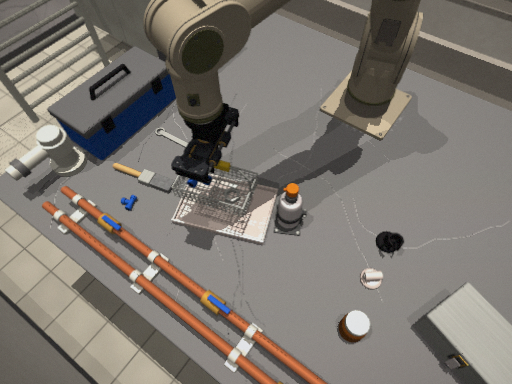

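The basket is unchanged after 4 s and still level. Nut and tee are inside, the cap is up, and the bystanders are at their starting pixels. Handing in.

```bash
python3 -c "
from bench import *
print(close_job())"
```

```text
the job is handed in; nothing more can be done
None
```

The job is done and handed in at 14.6 s of the 51 s allowed; the hand-in reports no verdict.

- **Spray:** I pressed the orange cap with the closed fingers until it met its stop, reading 19 N with the fingertips at z = 0.160 m. After I withdrew, the pictures showed the cap back up and the basket unmoved in the tray.
- **Lift:** I gripped the handle at its middle with 40 N (opening 15.6 mm on the 16 mm bar). I then raised the basket about 100 mm straight up and held it for 4 s.
- **Last checks:**
  - The basket's underside was about 106 mm above the marble and its centre about 17 mm from the tray's centre.
  - It was level to about a pixel against a level model, and the tool position did not change during the hold.
  - The nut and the larger tee were in the basket, and the force reading showed about 4.4 N of load.
  - The hinge cover, shower holder, jar, brush and spanner were at their starting pixels by eye, though the arm partly hid the spanner.

No check failed. The cap and basket positions come from the pictures and the arm's readings, since the cap joint and the basket's pose cannot be read directly.

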